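# Level the pouring plate under the soap mould

## Task

The pouring plate that carries the soap mould stands out of level. Turn the cross bars of its two front foot screws, one after the other, until the bubble lies wholly inside the small ring in the middle of the round vial, then let go. The mould must stay standing where it is on the plate; do not press on the vial, and leave the other things on the table alone.

Things in the scene. Friction and masses are not known exactly. Their poses are not given: they have to be found in the camera images.
- stand: fixed frame of the levelling plate: origin on the table top; at yaw 0 its x points away from the robot and y to the left. Three feet stand in it and stay there: a fixed rear foot at x = +100 mm, y = 0, and two front foot screws at x = -90 mm, y = +125 mm (left) and y = -125 mm (right).
- plate: bare aluminium plate on the three feet, 250 mm in x, 330 mm in y, 8 mm thick; origin in mid-thickness over the rear foot, the plate's middle 95 mm in front of that. Its top is 40 mm above the table when level and lies at most 8 mm higher or lower at the front corners. A brass bush 26 mm across round each screw stands 6 mm above the plate's top.
- left_axis (a point): on the upright axis of the left foot screw at mid-height of its level cross bar, always 74 mm above the table. Steel hub 24 mm across, 62 to 87 mm above the table; through it a round bar 10 mm thick with 14 mm black balls at its ends, 41 mm from the axis. The bar starts at any angle, which is not listed (look or feel for it); this point does not turn with it.
- right_axis (a point): the same point for the right foot screw, which has the same hub and cross bar; this bar leans with the plate by a degree or two and shifts less than 2 mm.
- left_foot (a point): foot of the left screw, on the table. Both screws turn stiffly (0.12 N m, about 4 N at 30 mm from the axis), stay where they are left and start at most 4.4 rad from level, with end stops 9 rad either side. Clockwise from above raises the plate at that screw, 8 mm a turn; the bar keeps its height. Left screw clockwise: bubble goes 3 mm per rad along (x, y) = (-0.55, +0.84) of the stand.
- right_foot (a point): foot of the right screw, on the table. Right screw clockwise from above: bubble goes 3 mm per rad along (x, y) = (-0.55, -0.84) of the stand; anticlockwise the other way. The two screws' effects simply add.
- vial: round bubble vial fixed on the plate between the two screws, 78 mm across, 9 mm high, black rim and pale green face with a thin black ring of 20 mm inner diameter in its middle; origin at the centre of its underside, 67 mm in front of the stand's origin. Do not press on it.
- bubble_mid (a point): the centre of the pale bubble in the vial, a disc 14 mm across, about 9 mm above the vial's origin. It moves to the high side of the plate and swings for up to a second after a turn before it settles; the plate is level when it lies over the vial's centre. It cannot be touched.
- mould: loaf-shaped soap mould, wooden box with lilac liner, 98 x 227 x 66 mm, loose on the rear half of the plate (its centre 62 mm behind the stand's origin, long side along y); origin at the centre of its underside. Leave it standing there.
- chalk_jar: bystander: white screw-lid jar, 66 mm across and 36 mm high, on the table in front of the plate, between the screws; origin at the centre of its underside
- jug: bystander: steel pouring jug, 148 x 108 x 126 mm, on the table right of the plate; origin at the centre of its underside
- amber_bottle: bystander: brown bottle with black cap, 62 mm across and 127 mm high, on the table left of the plate; origin at the centre of its underside
- wood_block: bystander: small wooden block 34 x 72 x 45 mm, on the table at the right; origin at the centre of its underside
- soap: bystander: lilac soap block, 71 x 67 x 57 mm, on the table far right; origin at the centre of its underside

How it is judged (in metres and radians):
At the end, for the whole second after the job is handed in: the bubble is wholly inside the ring (its centre within 3 mm of the vial's centre, seen from above), and the mould is at rest on the plate within 15 mm of where it started (horizontal distance between bubble_mid and vial below 0.003 m and distance of mould from where it was at the start of the episode below 0.015 m and linear speed of mould below 0.01 m/s); the robot touches nothing.
It fails at once if the vial is pressed with more than 8 N (contact force between anything else and vial above 8 N).
It fails at once if the mould is shifted by more than 15 mm or knocked over (distance of mould from where it was at the start of the episode above 0.015 m or angle between mould's own z axis and vertical above 0.2 rad).
It fails at once if the jar, the jug, the bottle, the wood block or the soap is shifted by more than 20 mm (distance of any of chalk_jar, jug, amber_bottle, wood_block, soap from where it was at the start of the episode above 0.02 m).
It also fails if it takes over 61 s, if anything falls off the work surface, if the arm or the gripper's body presses on something with over 40 N, if the wrist force passes 120 N, or if a joint passes its speed limit or range.

## Robot

A 7-joint arm with a two-finger parallel gripper is mounted at the origin on a cart in front of the work surface, level with it; the furniture and walls round the work are solid. World frame = base frame: x ahead of the robot, y to its left, z up, the work surface at z = 0. Lengths are in m, angles in degrees, forces in N, time in s.
With the tool pointing down it reaches from about 0.4 to 0.85 m from the base axis. Payload 10.4 kg.
Tool frame: the origin (TCP) lies at the very end of the fingers, on their centre line; the grasp point (between the pads) lies 19 mm behind it; z points along the fingers, y is the line along which they close (so a half turn about z gives the same grasp; the last joint's range is limited). The gripper opens to 87 mm and grips with 3 to 60 N. Pads are 19 mm wide; open, the fingers measure 117 mm over their backs; the gripper's body (75 mm by 190 mm) begins 51 mm behind the grasp point.
Start: joints at [70.439, 19.034, -3.707, 83.658, 1.238, 77.344, -5.071], TCP at [0.196, -0.594, 0.223] pointing down, gripper open.
Joint ranges: [-148.97, 148.97], [-28.65, 121.19], [-84.17, 76.75], [9.2, 138.47], [-72.65, 252.65], [3.7, 117.97], [-149.18, 149.18]. Speed limits (degrees/s): [127.2, 127.2, 159.86, 159.86, 180, 180, 180].

## Interface

Orientations are given as [roll, pitch, yaw] about the fixed x, y, z axes, in that order (R = Rz(yaw) Ry(pitch) Rx(roll)).
In Python, from bench import robot, imaging, order gives the robot as it stands.
- The arm moves only by the tool play_rows, never from a script. Its argument "increments" is a list of rows, each a list of 7 numbers: the turn, a rotation vector about the tool's x, y, z in degrees, then the shift along the tool's x, y, z in cm, then the opening, from -1 (shut) to 1 (fully open), so that 0 is half open. A call has 1 to 12 rows; each row shifts and turns the commanded pose from where the row before left it, along the tool's axes as they then stand; what a row does not reach is not made up. A row lasts 1/10 s, in which the tool goes at most 50 mm and 8.59 degrees, less where a joint would pass 70% of its speed; a pose out of reach is approached as far as the arm can. A call with a gripper value outside its range is refused whole. The fingers move at their own pace and stop on an object; "newtons" is the grip in N (left out, the last holds). Time passes only in rows, so rows that do not move let the fingers close. It gives the time, the measured TCP pose, the force, the opening and the grip force at its end, in the units of the state.
- robot.state(): the state, without advancing time (a new reading comes with each control period).
- imaging.capture(name): name is "scene" or "top" or "wrist"; returns (picture, depth): 384x512x3 uint8, red, green, blue; 384x512 float32, m along the optical axis (not along the pixel's ray), 0 where there is no reading.
- imaging.calibration(name): a dict with "mtx" (3x3 intrinsics, pixels), "rvec" (rotation vector, rad) and "tvec" (3), from world to camera coordinates, as OpenCV has them; the wrist camera has in their place "T_tool_cam" (4x4, takes a point from camera to tool coordinates, whose origin is the TCP and whose axes are the flange's). Camera axes: x right, y down, z forward; pixel columns grow to the right and rows downward; lengths in m; the calibration is good to about 2 mm. The wrist camera is an equidistant fisheye: a pixel r from the principal point sees the ray r / f radians off the axis. A picture is of the moment at which its call begins: read the wrist's pose just before it. calibration takes no time and is no camera call.
- order.hand_in(): hands the job in; it is judged then, once.
The state is a dict: "clock": time; "joint_pos": joint angles; "joint_velocities": joint speeds; "joint_torque": joint torques, N m; "position": TCP position; "ee_rot": TCP orientation; "force": force on the tool from outside, world axes, zero at the start; "moment": the same for the moment, N m; "gripper_width": finger opening in m; "finger_force": force on a finger pad.
Only numpy, scipy, OpenCV 4.12 (cv2) and the standard library are available. Lean on these libraries where they do the work, as an engineer would, in place of code of your own. Each camera call takes 0.05 s, during which the arm holds its last target. There are 200 camera calls.

## Working session

There is one attempt and no reset: what is moved stays moved. The work goes in short steps, Python scripts to look and compute and a tool call to move; the robot and the scene stay as the last step left them, time stands still between calls to the robot, and variables do not carry over. Pictures are saved under pics/ and viewed, at most 10 in all, crops included, and the job is handed in when it is done.

Besides the shell and the picture viewer there is one more tool, called by a JSON object that holds its "fn" and its "kwargs", one argument or row to a line. play_rows: Moves the arm, as the interface text tells. Its arguments: {"type":"object","properties":{"increments":{"type":"array"},"newtons":{"type":"number"}},"required":["increments"]}

```bash
mkdir -p pics
cat > h.py <<'E'
import numpy as np, cv2
from bench import robot, imaging, order
def grab(n,f=None):
    im,d=imaging.capture(n)
    if f: cv2.imwrite('pics/'+f,im[:,:,::-1])
    return im,d
def ray(n,uv):
    c=imaging.calibration(n);R,_=cv2.Rodrigues(np.array(c['rvec'],float));t=np.array(c['tvec'],float).ravel()
    K=np.array(c['mtx']);d=R.T@np.linalg.inv(K)@np.array([uv[0],uv[1],1.0]);return -R.T@t,d
def onz(n,uv,z):
    o,d=ray(n,uv);return o+d*(z-o[2])/d[2]
E
python3 - <<'E'
from h import *
a,_=grab('top','top1.png');b,_=grab('scene','scene1.png')
print(robot.state())
for n in('top','scene'):
    c=imaging.calibration(n);print(c, ray(n,(256,192)))
print(imaging.calibration('wrist'))
E
```

```text
{'clock': 0.1, 'joint_pos': array([70.43868214, 19.06765223, -3.70776138, 83.70132741,  1.23718986,
       77.34286198, -5.06875211]), 'joint_velocities': array([ 0.04846975, -0.05878894, -0.05157738, -0.20890912, -0.05940075,
        0.01476878,  0.02532196]), 'joint_torque': array([ 2.61481589e-03, -6.24550867e+01,  2.54450395e-02, -3.90716457e+01,
       -6.13144878e-02,  3.67199583e-02,  4.16887065e-05]), 'position': array([ 0.19579537, -0.59317505,  0.22184005]), 'ee_rot': array([-1.79928036e+02,  2.63471718e-03,  1.82700652e+01]), 'force': array([-0.91656889, -0.39430736, -0.39324078]), 'moment': array([ 0.02286467, -0.05271889,  0.00036856]), 'finger_force': 0.0, 'gripper_width': 0.08741719591292248}
{'mtx': array([[426.84231513,   0.        , 257.70786305],
       [  0.        , 426.84231513, 187.76075732],
       [  0.        ,   0.        ,   1.        ]]), 'rvec': array([ 2.18046596, -2.13621747,  0.1621184 ]), 'tvec': array([-0.11509329,  0.56270741,  1.42333074])} (array([ 0.3679853 , -0.08365546,  1.48773152]), array([ 0.12478073, -0.00980733, -0.99219365]))
{'mtx': arr
[... 176 characters left out ...]
74, -2.38037866,  1.18021849]), 'tvec': array([0.32897656, 0.34703948, 1.36332213])} (array([-0.35638046,  0.86443824,  1.10138491]), array([ 0.533826  , -0.59413043, -0.60180403]))
{'mtx': array([[297.31863964,   0.        , 253.8986557 ],
       [  0.        , 297.31863964, 187.2134818 ],
       [  0.        ,   0.        ,   1.        ]]), 'T_tool_cam': array([[-3.74349771e-04, -9.58386386e-01, -2.85473983e-01,
         7.74525299e-02],
       [ 9.99999930e-01, -3.51720294e-04, -1.30540102e-04,
         7.41722532e-04],
       [ 2.47008635e-05, -2.85474011e-01,  9.58386450e-01,
        -1.62960795e-01],
       [ 0.00000000e+00,  0.00000000e+00,  0.00000000e+00,
         1.00000000e+00]])}
```

View pics/top1.png

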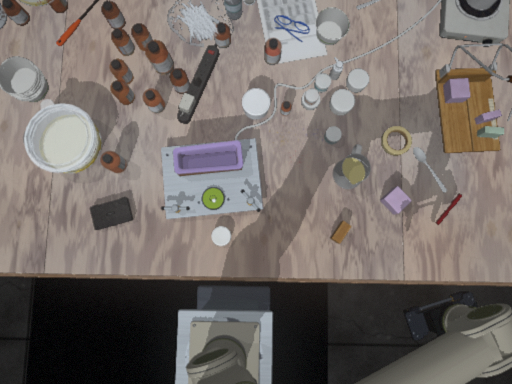

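View pics/scene1.png

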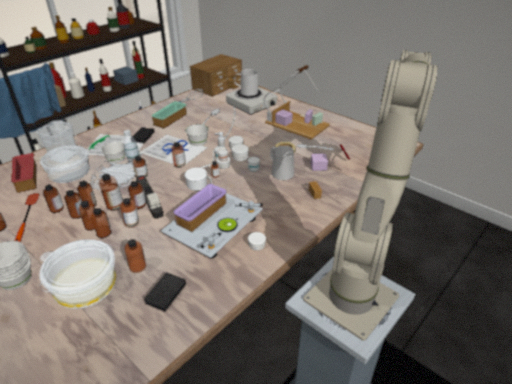

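The top view shows the plate at cols 162–262, rows 140–218, with the vial at about (213,198), the screws near (177,208) and (250,203), and the jar at (221,236). Next I'll enlarge that area.

Run:
```python
from h import *
im=cv2.imread('pics/top1.png')
cv2.imwrite('pics/c1.png',cv2.resize(im[150:250,152:272],None,fx=6,fy=6,interpolation=cv2.INTER_CUBIC))
hsv=cv2.cvtColor(im,cv2.COLOR_BGR2HSV)
m=cv2.inRange(hsv,(30,100,60),(50,255,255));m[:185]=0;m[212:]=0;m[:,:195]=0;m[:,232:]=0
mu=cv2.moments(m,True);g=(mu['m10']/mu['m00'],mu['m01']/mu['m00']);print('vial',g,onz('top',g,.049))
for p in [(162,141),(258,140),(262,211),(167,218)]: print(p,onz('top',p,.04))
print('screws',onz('top',(177,208),.08),onz('top',(250,203),.08),'jar',onz('top',(221,236),.036))
```

```text
vial (212.8368580060423, 197.93353474320242) [0.52555125 0.04780994 0.049     ]
(162, 141) [0.72097261 0.23094484 0.04      ]
(258, 140) [ 0.73233201 -0.10128546  0.04      ]
(262, 211) [ 0.48542693 -0.11965172  0.04      ]
(167, 218) [0.45508588 0.20094541 0.04      ]
screws [0.48628267 0.16180425 0.08      ] [ 0.50789415 -0.07843532  0.08      ] jar [0.39834465 0.01715722 0.036     ]
```

View pics/c1.png

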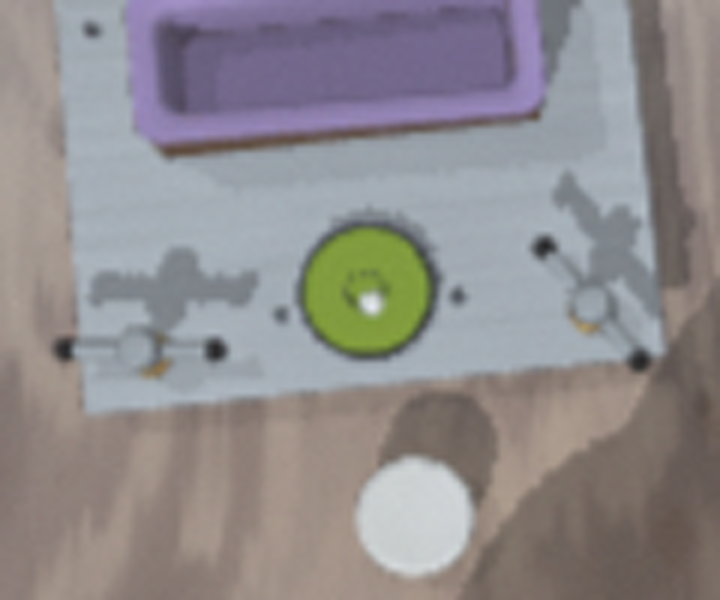

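The crop shows the left bar running horizontally, with balls at (65,349) and (216,349). The right bar is diagonal, with balls at (544,246) and (640,360). The bubble at (372,302) is slightly right of and towards the robot from the vial centre at (367,290).

```bash
cat >> h.py <<'E'
def rows_to(p,yaw=None):
    "tool-axis shift (cm) and turn about tool z (deg) to go to world p, at present yaw"
    s=robot.state();R=cv2.Rodrigues(np.zeros(3))[0]
    from scipy.spatial.transform import Rotation as Ro
    R=Ro.from_euler('xyz',s['ee_rot'],degrees=True).as_matrix()
    d=R.T@(np.array(p)-s['position'])*100
    print('at',s['position'].round(4),s['ee_rot'].round(2),'j7',s['joint_pos'][6].round(1),'shift cm',d.round(2), 'turn z', None if yaw is None else round(s['ee_rot'][2]-yaw,2), 'dist cm',np.linalg.norm(d).round(1))
E
python3 - <<'E'
from h import *
f=lambda c:(152+c[0]/6-.42,150+c[1]/6-.42)
for A,B in [((65,349),(216,349)),((544,246),(640,360))]:
    a=onz('top',f(A),.074);b=onz('top',f(B),.074);print((a+b)/2,np.linalg.norm(a-b),np.degrees(np.arctan2(*(b-a)[1::-1])))
v=onz('top',f((367,290)),.049);w=onz('top',f((372,302)),.049);print(v,w-v)
rows_to([.45,.04,.22],90)
E
```

```text
[0.48749005 0.16948049 0.074     ] 0.08307974518999742 -88.80597849067749
[ 0.51835161 -0.07894716  0.074     ] 0.0829601446819752 -138.8187927508459
[0.52561354 0.04811701 0.049     ] [-0.0067432  -0.00304233  0.        ]
at [ 0.1958 -0.5932  0.2218] [-179.93    0.     18.27] j7 -5.1 shift cm [ 43.99 -52.16   0.25] turn z -71.73 dist cm 68.2
```

{"fn": "play_rows", "kwargs": {
  "increments": [
    [0,0,0,3.1,-3.7,0,1],
    [0,0,0,3.1,-3.7,0,1],
    [0,0,0,3.1,-3.7,0,1],
    [0,0,0,3.1,-3.7,0,1],
    [0,0,0,3.1,-3.7,0,1],
    [0,0,0,3.1,-3.7,0,1],
    [0,0,0,3.1,-3.7,0,1],
    [0,0,0,3.1,-3.7,0,1],
    [0,0,0,3.1,-3.7,0,1],
    [0,0,0,3.1,-3.7,0,1],
    [0,0,0,3.1,-3.7,0,1],
    [0,0,0,3.1,-3.7,0,1]
  ],
  "newtons": 50
}}

```text
clock: 1.3
position: [0.4101, -0.0534, 0.2226]
ee_rot: [180.0, -0.0, 18.3]
force: [0.3, -0.1, -0.4]
gripper_width: 0.087
finger_force: 0.0
```

{"fn": "play_rows", "kwargs": {
  "increments": [
    [0,0,-8,1.5,-1.5,0,1],
    [0,0,-8,0,0,0,1],
    [0,0,-7,0,0,0,1],
    [0,0,0,0,0,0,1],
    [0,0,0,0,0,0,1]
  ]
}}

```text
clock: 1.8
position: [0.4194, -0.0364, 0.2224]
ee_rot: [-180.0, 0.0, 41.0]
force: [-0.3, 0.0, -0.2]
gripper_width: 0.087
finger_force: 0.0
```

Run:
```python
from h import *
rows_to([.5184,-.0789,.12],41.2)
im,_=grab('wrist','w1.png')
```

```text
at [ 0.4194 -0.0364  0.2224] [-1.7999e+02  1.0000e-02  4.1050e+01] j7 -45.8 shift cm [ 4.68  9.71 10.24] turn z -0.15 dist cm 14.9
```

View pics/w1.png

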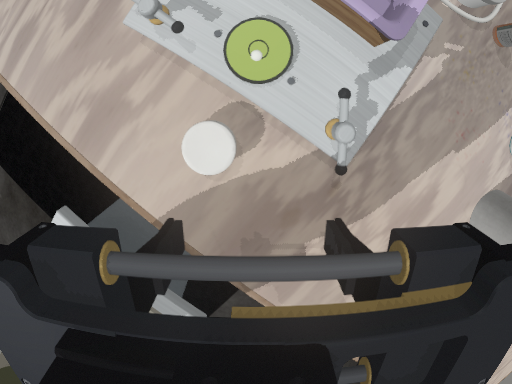

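The wrist view shows the vial at (258,49), the bubble at about (256,56), and the right bar's balls at (345,93) and (341,169). I'll measure these with rays.

```bash
cat >> h.py <<'E'
from scipy.spatial.transform import Rotation as Ro
def wonz(s,uv,z):
    c=imaging.calibration('wrist');K=np.array(c['mtx']);T=np.array(c['T_tool_cam'])
    uv=np.atleast_2d(np.array(uv,float))
    x=cv2.fisheye.undistortPoints(uv[:,None],K,np.zeros(4))[:,0]
    R=Ro.from_euler('xyz',s['ee_rot'],degrees=True).as_matrix()
    d=np.c_[x,np.ones(len(x))]@(R@T[:3,:3]).T; o=s['position']+R@T[:3,3]
    return o+d*((z-o[2])/d[:,2])[:,None]
def look(save=None):
    s=robot.state();im,_=grab('wrist',save)
    hsv=cv2.cvtColor(im,cv2.COLOR_RGB2HSV)
    g=cv2.inRange(hsv,(28,90,60),(52,255,255))
    cs,_=cv2.findContours(g,cv2.RETR_EXTERNAL,cv2.CHAIN_APPROX_NONE);c=max(cs,key=cv2.contourArea)
    P=wonz(s,cv2.convexHull(c)[:,0],.049)[:,:2]
    (vx,vy),rad=cv2.minEnclosingCircle((P*1000).astype(np.float32))
    V=np.linalg.lstsq(np.c_[2*P,np.ones(len(P))],(P**2).sum(1),rcond=None)[0][:2]
    f=np.zeros_like(g);cv2.drawContours(f,[c],-1,255,-1);f=cv2.erode(f,np.ones((5,5)))
    b=((hsv[:,:,1]<80)&(im.min(2)>140)&(f>0));yx=np.argwhere(b)
    B=wonz(s,yx[:,::-1],.049)[:,:2].mean(0)
    w=(B-V)*1000;y=np.radians(7.1)
    e=np.array([np.cos(y)*w[0]+np.sin(y)*w[1],-np.sin(y)*w[0]+np.cos(y)*w[1]])
    ab=np.linalg.solve(3*np.array([[-.55,-.55],[.84,-.84]]),-e)
    print('vial',V.round(4),'r',round(rad,1),'bubpix',b.sum(),'e stand mm',e.round(2),'need cw deg L,R',np.degrees(ab).round(1))
    return s
E
python3 - <<'E'
from h import *
s=look('w2.png')
P=wonz(s,[(345,93),(341,169)],.074);print(P,P.mean(0),np.linalg.norm(P[0]-P[1]),np.degrees(np.arctan2(*(P[0]-P[1])[1::-1])))
E
```

```text
vial [0.5256 0.0496] r 35.8 bubpix 110 e stand mm [-6.78 -1.94] need cw deg L,R [ -95.6 -139.7]
[[ 0.55019285 -0.05127689  0.074     ]
 [ 0.48697457 -0.1057012   0.074     ]] [ 0.51858371 -0.07848905  0.074     ] 0.08341796305077523 40.725000447364636
```

{"fn": "play_rows", "kwargs": {
  "increments": [
    [0,0,0,1.6,3.2,2,1],
    [0,0,0,1.6,3.2,3,1],
    [0,0,0,1.5,3.3,3,1],
    [0,0,0,0,0,2.2,1],
    [0,0,0,0,0,0,1],
    [0,0,0,0,0,0,1]
  ]
}}

```text
clock: 2.5
position: [0.5187, -0.078, 0.1211]
ee_rot: [-180.0, 0.0, 41.2]
force: [-0.5, 1.2, 1.1]
gripper_width: 0.0868
finger_force: 0.0
```

Run:
```python
from h import *
rows_to([.5185,-.0787,.068],40.9)
try: look('w3.png')
except Exception as e: print(e)
```

```text
at [ 0.5187 -0.078   0.1211] [-179.98    0.     41.22] j7 -53.0 shift cm [-0.06  0.04  5.31] turn z 0.32 dist cm 5.3
vial [0.5245 0.0503] r 36.2 bubpix 180 e stand mm [-6.85 -2.  ] need cw deg L,R [ -96.2 -141.7]
```

View pics/w3.png

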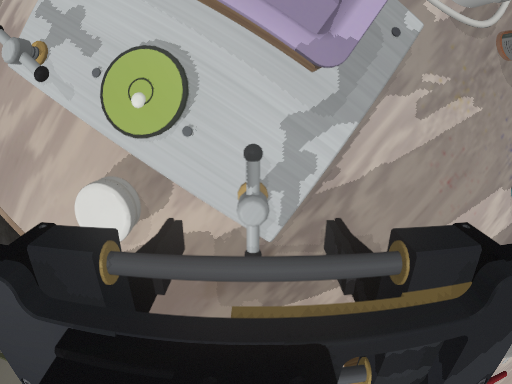

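The hub at (253,208) is midway between the fingers and the bar is aligned with tool x. I'll descend and grip the hub with the bar between the pads.

{"fn": "play_rows", "kwargs": {
  "increments": [
    [0,0,0,-0.06,0.04,2,1],
    [0,0,0,0,0,2,1],
    [0,0,0,0,0,1.3,1],
    [0,0,0,0,0,0,1],
    [0,0,0,0,0,0,-0.2],
    [0,0,0,0,0,0,-0.6],
    [0,0,0,0,0,0,-1],
    [0,0,0,0,0,0,-1],
    [0,0,0,0,0,0,-1],
    [0,0,0,0,0,0,-1]
  ],
  "newtons": 30
}}

```text
clock: 3.55
position: [0.5187, -0.079, 0.0676]
ee_rot: [180.0, 0.0, 41.3]
force: [1.0, 0.0, 0.2]
gripper_width: 0.0473
finger_force: 0.0
```

{"fn": "play_rows", "kwargs": {
  "increments": [
    [0,0,0,0,0,0,-1],
    [0,0,0,0,0,0,-1],
    [0,0,0,0,0,0,-1],
    [0,0,0,0,0,0,-1],
    [0,0,0,0,0,0,-1]
  ],
  "newtons": 50
}}

```text
clock: 4.05
position: [0.5176, -0.0777, 0.0674]
ee_rot: [-179.9, 0.1, 41.3]
force: [-5.5, 3.7, 4.3]
gripper_width: 0.0224
finger_force: 50.0
```

{"fn": "play_rows", "kwargs": {
  "increments": [
    [0,0,0,0,-0.15,0,-1],
    [0,0,-8,0,0,0,-1],
    [0,0,-8,0,0,0,-1],
    [0,0,-8,0,0,0,-1],
    [0,0,-8,0,0,0,-1],
    [0,0,-8,0,0,0,-1],
    [0,0,-8,0,0,0,-1],
    [0,0,-8,0,0,0,-1],
    [0,0,-8,0,0,0,-1],
    [0,0,0,0,0,0,-1]
  ]
}}

```text
clock: 5.05
position: [0.5189, -0.0781, 0.0675]
ee_rot: [179.8, 0.0, 105.5]
force: [6.9, 0.0, -5.8]
gripper_width: 0.0225
finger_force: 50.0
```

Run:
```python
from h import *
s=robot.state();print(s['force'],s['moment'],s['joint_pos'])
look('w4.png')
```

```text
[ 6.86067043  0.0185479  -5.80267688] [-0.09933778 -1.59292246  0.10157827] [ 44.53044574  21.64626556 -47.43860527 106.89902431  18.40864502
  59.24049581   5.10558629]
vial [0.5255 0.0499] r 36.1 bubpix 323 e stand mm [-5.85 -0.36] need cw deg L,R [ -97.5 -105.7]
```

View pics/w4.png

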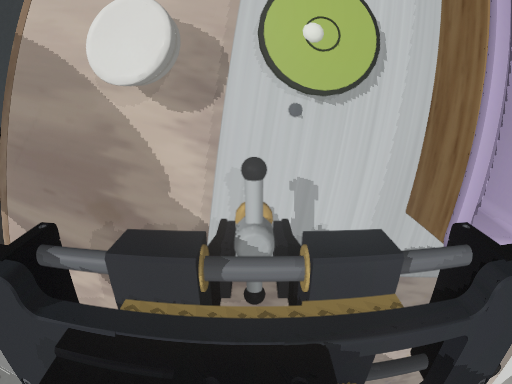

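The bar turned with the gripper; it still lies vertical between the pads. The bubble at (313,32) is moving toward the ring at (322,34). I'll continue.

{"fn": "play_rows", "kwargs": {
  "increments": [
    [0,0,-8,0,0,0,-1],
    [0,0,-8,0,0,0,-1],
    [0,0,-8,0,0,0,-1],
    [0,0,-8,0,0,0,-1],
    [0,0,-8,0,0,0,-1],
    [0,0,0,0,0,0,-1],
    [0,0,0,0,0,0,-1],
    [0,0,0,0,0,0,-1],
    [0,0,0,0,0,0,-1],
    [0,0,0,0,0,0,-1]
  ]
}}

```text
clock: 6.1
position: [0.5196, -0.0775, 0.0676]
ee_rot: [179.8, 0.2, 145.3]
force: [10.5, 1.4, -11.7]
gripper_width: 0.0225
finger_force: 50.0
```

Run:
```python
from h import *
s=robot.state();print(s['force'],s['joint_pos'])
look()
```

```text
[ 10.45754436   1.43420285 -11.71508776] [ 50.15934599  24.33182693 -54.7463533  106.65142128  22.69173274
  60.46167573  41.69207661]
vial [0.5258 0.0501] r 36.2 bubpix 238 e stand mm [-3.74  2.48] need cw deg L,R [-93.3 -36.8]
```

{"fn": "play_rows", "kwargs": {
  "increments": [
    [0,0,-8,0,0,0,-1],
    [0,0,-8,0,0,0,-1],
    [0,0,-8,0,0,0,-1],
    [0,0,-8,0,0,0,-1],
    [0,0,-5,0,0,0,-1],
    [0,0,0,0,0,0,-1],
    [0,0,0,0,0,0,-1],
    [0,0,0,0,0,0,0.2],
    [0,0,0,0,0,0,1],
    [0,0,0,0,0,0,1],
    [0,0,0,0,0,0,1],
    [0,0,0,0,0,0,1]
  ]
}}

```text
clock: 7.35
position: [0.5176, -0.078, 0.0676]
ee_rot: [-180.0, -0.0, -177.7]
force: [0.7, 0.5, -0.6]
gripper_width: 0.0546
finger_force: 0.0
```

{"fn": "play_rows", "kwargs": {
  "increments": [
    [0,0,0,0,0,0,1],
    [0,0,0,0,0,0,1],
    [0,0,0,0,0,0,1],
    [0,0,0,0,0,0,1]
  ]
}}

```text
clock: 7.75
position: [0.5177, -0.0779, 0.0675]
ee_rot: [-180.0, -0.0, -177.7]
force: [0.1, -0.8, 0.3]
gripper_width: 0.0838
finger_force: 0.0
```

Run:
```python
from h import *
s=robot.state();print(s['force'],s['joint_pos'])
look(); rows_to([.487,.1695,.125],91.2)
```

```text
[ 0.14856507 -0.78323369  0.27812094] [ 55.33707533  27.7371289  -61.91307905 106.50684769  27.57614998
  62.51256588  75.13718054]Traceback (most recent call last):
  File "<stdin>", line 3, in <module>
  File "h.py", line 37, in look
    B=wonz(s,yx[:,::-1],.049)[:,:2].mean(0)
      ~~~~^^^^^^^^^^^^^^^^^^^
  File "h.py", line 23, in wonz
    x=cv2.fisheye.undistortPoints(uv[:,None],K,np.zeros(4))[:,0]
      ~~~~~~~~~~~~~~~~~~~~~~~~~~~~~~~~~~~~~~~~~~~~~~~~~~~~~^^^^^
TypeError: 'NoneType' object is not subscriptable
```

{"fn": "play_rows", "kwargs": {
  "increments": [
    [0,0,0,0,0,-2,1],
    [0,0,0,0,0,-4,1],
    [0,0,0,0,0,-4,1],
    [0,0,8,0,0,0,1],
    [0,0,8,0,0,0,1],
    [0,0,8,0,0,0,1],
    [0,0,8,0,0,0,1],
    [0,0,8,0,0,0,1],
    [0,0,8,0,0,0,1],
    [0,0,8,0,0,0,1],
    [0,0,8,0,0,0,1]
  ]
}}

```text
clock: 8.9
position: [0.5176, -0.0777, 0.1676]
ee_rot: [-180.0, 0.0, 117.9]
force: [-0.1, -0.3, 0.3]
gripper_width: 0.0871
finger_force: 0.0
```

{"fn": "play_rows", "kwargs": {
  "increments": [
    [0,0,8,0,0,0,1],
    [0,0,8,0,0,0,1],
    [0,0,8,0,0,0,1],
    [0,0,3,0,0,0,1],
    [0,0,0,0,0,0,1]
  ]
}}

```text
clock: 9.4
position: [0.5177, -0.0777, 0.1676]
ee_rot: [180.0, 0.0, 91.2]
force: [0.5, -0.1, -0.4]
gripper_width: 0.0869
finger_force: 0.0
```

Run:
```python
from h import *
s=robot.state();print(s['force'],s['joint_pos'])
rows_to([.487,.1695,.167],91.2)
look()
```

```text
[ 0.49654973 -0.08551339 -0.36731446] [ 48.88138506  14.80026444 -51.35799189 101.08078986  12.27593472
  69.97598723  -4.54823728]
at [ 0.5177 -0.0777  0.1676] [1.800e+02 1.000e-02 9.124e+01] j7 -4.5 shift cm [24.78 -2.53  0.05] turn z 0.04 dist cm 24.9
vial [0.5252 0.0496] r 35.8 bubpix 145 e stand mm [-2.86  3.92] need cw deg L,R [-94.1  -5.1]
```

{"fn": "play_rows", "kwargs": {
  "increments": [
    [0,0,0,4.1,-0.42,0,1],
    [0,0,0,4.1,-0.42,0,1],
    [0,0,0,4.1,-0.42,0,1],
    [0,0,0,4.1,-0.42,0,1],
    [0,0,0,4.1,-0.42,0,1],
    [0,0,0,4.3,-0.42,0,1],
    [0,0,0,0,0,2.5,1],
    [0,0,0,0,0,2.2,1],
    [0,0,0,0,0,0,1],
    [0,0,0,0,0,0,1]
  ]
}}

```text
clock: 10.45
position: [0.487, 0.1696, 0.1209]
ee_rot: [-180.0, -0.0, 91.3]
force: [-0.4, -1.1, 0.7]
gripper_width: 0.0871
finger_force: 0.0
```

Run:
```python
from h import *
s=robot.state();print(s['joint_pos'])
rows_to([.487,.1695,.068],91.2)
im,_=grab('wrist','w5.png')
```

```text
[ 25.73415901  19.06373384 -57.40280141 104.96578723  17.56459993
  65.55007465 -36.32829773]
at [0.487  0.1696 0.1209] [-1.7997e+02 -2.0000e-02  9.1320e+01] j7 -36.3 shift cm [-0.01  0.    5.29] turn z 0.12 dist cm 5.3
```

View pics/w5.png

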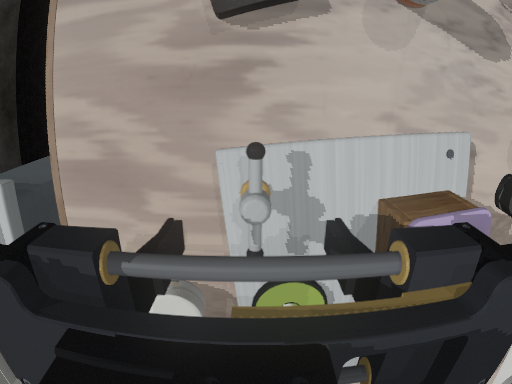

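The hub at (255,207) is centred and the bar is vertical. I'll descend, grip, and turn anticlockwise.

{"fn": "play_rows", "kwargs": {
  "increments": [
    [0,0,0,0,0,2,1],
    [0,0,0,0,0,2,1],
    [0,0,0,0,0,1.3,1],
    [0,0,0,0,0,0,-1],
    [0,0,0,0,0,0,-1],
    [0,0,0,0,0,0,-1],
    [0,0,0,0,0,0,-1],
    [0,0,0,0,0,0,-1],
    [0,0,0,0,0,0,-1],
    [0,0,0,0,0,0,-1],
    [0,0,0,0,0,0,-1],
    [0,0,0,0,0,0,-1]
  ],
  "newtons": 40
}}

```text
clock: 11.7
position: [0.4877, 0.1696, 0.0677]
ee_rot: [179.9, -0.0, 91.3]
force: [13.9, 1.3, -8.8]
gripper_width: 0.0231
finger_force: 20.0
```

{"fn": "play_rows", "kwargs": {
  "increments": [
    [0,0,0,0,0.1,0,-1],
    [0,0,0,0,0,0,-1],
    [0,0,-8,0,0,0,-1],
    [0,0,-8,0,0,0,-1],
    [0,0,-8,0,0,0,-1],
    [0,0,-8,0,0,0,-1],
    [0,0,-8,0,0,0,-1],
    [0,0,0,0,0,0,-1]
  ],
  "newtons": 50
}}

```text
clock: 12.5
position: [0.4891, 0.1701, 0.0676]
ee_rot: [179.8, -0.0, 131.5]
force: [6.4, 3.7, -5.3]
gripper_width: 0.0221
finger_force: 50.0
```

Run:
```python
from h import *
s=robot.state();print(s['force'],s['joint_pos'],s['ee_rot'])
```

```text
[ 6.42631972  3.67740335 -5.33436187] [ 28.66673575  27.1603968  -62.73849994 107.41935414  27.30179061
  62.07035661  -3.2320844 ] [ 1.79836001e+02 -3.71061893e-03  1.31544295e+02]
```

{"fn": "play_rows", "kwargs": {
  "increments": [
    [0,0,-8,0,0,0,-1],
    [0,0,-8,0,0,0,-1],
    [0,0,-8,0,0,0,-1],
    [0,0,-8,0,0,0,-1],
    [0,0,-8,0,0,0,-1],
    [0,0,-8,0,0,0,-1],
    [0,0,-6,0,0,0,-1],
    [0,0,0,0,0,0,-1],
    [0,0,0,0,0,0,-1],
    [0,0,0,0,0,0,0.2],
    [0,0,0,0,0,0,1],
    [0,0,0,0,0,0,1]
  ]
}}

```text
clock: 13.7
position: [0.4879, 0.1693, 0.0674]
ee_rot: [-180.0, -0.0, -174.7]
force: [0.7, -0.5, -0.7]
gripper_width: 0.0389
finger_force: 0.0
```

{"fn": "play_rows", "kwargs": {
  "increments": [
    [0,0,0,0,0,0,1],
    [0,0,0,0,0,0,1],
    [0,0,0,0,0,0,1],
    [0,0,0,0,0,0,1],
    [0,0,0,0,0,0,1],
    [0,0,0,0,0,0,1],
    [0,0,0,0,0,-3,1],
    [0,0,0,0,0,-4,1],
    [0,0,0,0,0,-4,1],
    [0,0,0,0,0,-3,1]
  ]
}}

```text
clock: 14.7
position: [0.4881, 0.1701, 0.2098]
ee_rot: [180.0, 0.1, -174.7]
force: [0.2, -0.4, -0.4]
gripper_width: 0.0869
finger_force: 0.0
```

Run:
```python
from h import *
s=robot.state();print(s['force'],s['joint_pos'])
rows_to([.40,.05,.2],95)
```

```text
[ 0.22904657 -0.35662096 -0.39182567] [ 42.32044441  24.68072227 -81.27502836  98.23447745  24.88495465
  78.81086495  52.09196399]
at [0.4881 0.1701 0.2098] [ 1.7996e+02  6.0000e-02 -1.7470e+02] j7 52.1 shift cm [  9.88 -11.14   0.96] turn z -269.7 dist cm 14.9
```

{"fn": "play_rows", "kwargs": {
  "increments": [
    [0,0,8,0,0,0,1],
    [0,0,8,0,0,0,1],
    [0,0,8,0,0,0,1],
    [0,0,8,0,0,0,1],
    [0,0,8,0,0,0,1],
    [0,0,8,0,0,0,1],
    [0,0,8,0,0,0,1],
    [0,0,8,0,0,0,1],
    [0,0,8,0,0,0,1],
    [0,0,8,0,0,0,1],
    [0,0,8,0,0,0,1],
    [0,0,6,0,0,0,1]
  ]
}}

```text
clock: 15.9
position: [0.4879, 0.1697, 0.2076]
ee_rot: [180.0, 0.0, 91.0]
force: [-0.8, 0.1, 0.1]
gripper_width: 0.087
finger_force: 0.0
```

{"fn": "play_rows", "kwargs": {
  "increments": [
    [0,0,0,-4,0,0,1],
    [0,0,0,-4,0,0,1],
    [0,0,0,-4,0,0,1],
    [0,0,0,-4,0,0,1],
    [0,0,0,-4,0,0,1],
    [0,0,0,0,0,0,1],
    [0,0,0,0,0,0,1]
  ]
}}

```text
clock: 16.6
position: [0.4923, -0.031, 0.2075]
ee_rot: [-180.0, -0.0, 91.2]
force: [-0.2, 0.8, -0.3]
gripper_width: 0.087
finger_force: 0.0
```

Run:
```python
from h import *
s=robot.state();print(s['joint_pos'],s['position'],s['ee_rot'])
look('w6.png'); grab('top','top2.png')
im=cv2.imread('pics/top2.png');w=cv2.imread('pics/w6.png')
cv2.imwrite('pics/c2.png',np.hstack([cv2.resize(im[120:250,147:277],(390,390),interpolation=cv2.INTER_CUBIC),cv2.resize(w[:260,100:360],(390,390),interpolation=cv2.INTER_CUBIC)]))
```

```text
[ 51.61365767   8.52336898 -56.89521329 102.00081283   7.43435907
  73.45808328  -5.95944232] [ 0.4923298  -0.0309647   0.20748501] [-1.79993744e+02 -6.45883341e-03  9.11587320e+01]
vial [0.5251 0.0493] r 35.9 bubpix 116 e stand mm [-0.29  0.11] need cw deg L,R [-6.3 -3.8]
```

View pics/c2.png

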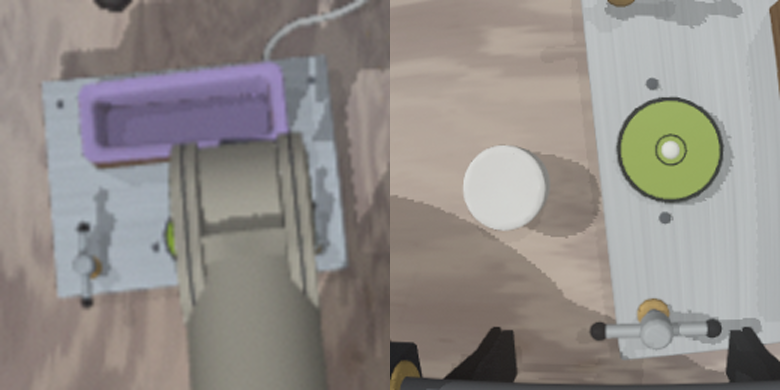

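The bubble at (670,150) is centred in its ring, about 0.3 mm off. The mould is in place and the arm is clear, so I'll hand in.

```bash
python3 -c "
from bench import order
print(order.hand_in())"
```

```text
the job is handed in; nothing more can be done
None
```

I turned the right and left foot screws until the plate was level and handed the job in at about 17 s. The bubble measured about 0.3 mm from the vial's centre, the mould still stood in its place on the plate in the last picture, and the gripper was clear of everything. I turned each screw by its hub, with the cross bar between the pads. The hand-in gave no verdict.

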